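Seat and clamp a gauge adapter block

ROBOT

A 6-joint arm with a two-finger parallel gripper is mounted at the origin on the work surface. World frame = base frame: x ahead of the robot, y to its left, z up, the work surface at z = 0. Lengths are in m, angles in rad, forces in N, time in s.
With the tool pointing down it reaches from about 0.325 to 0.875 m from the base axis. Payload 4.4 kg.
Tool frame: the origin (TCP) lies at the very end of the fingers, on their centre line; the grasp point (between the pads) lies robot.grip_depth behind it (robot.grip_depth is the distance from the TCP to the grasp point, in m); z points along the fingers, y is the line along which they close (so a half turn about z gives the same grasp; the last joint's range is limited). The gripper opens to 85 mm and grips with 20 to 120 N. Pads are 22 mm wide; open, the fingers measure 114 mm over their backs; the gripper's body (76 mm by 85 mm) begins 54 mm behind the grasp point. The pads swing forward as they close: fully open they stand 13 mm farther back than shut.
Start: joints at [-1.407, 0.207, 1.542, -0, 1.393, -0.15], TCP at [0.178, -0.547, 0.231] pointing down, gripper open.
Joint ranges: [-2.73, 2.73], [-0.86, 2.22], [0.23, 2.46], [-1.11, 4.25], [0.08, 2.63], [-2.82, 2.82]. Speed limits (rad/s): [2.79, 2.79, 3.14, 3.14, 3.14, 3.14].

INTERFACE

Orientations are given as [roll, pitch, yaw] about the fixed x, y, z axes, in that order (R = Rz(yaw) Ry(pitch) Rx(roll)).
In Python, from workcell import telemetry, eyes, robot, nets gives the robot as it stands.
- The arm moves only by the tool apply_moves, never from a script. Its arguments are lists of equal length, an entry for each row: "jaw": the gripper command: -1 is fully open, 1 is shut, values between are in proportion; "travel": the shift along the tool's x, y, z each as a share of 100 mm, from -1 to 1, a list of three; "dr": the turn, a rotation vector about the tool's x, y, z each as a share of pi/4 rad, from -1 to 1, a list of three. In form: {"jaw": [jaw, ...], "travel": [[dx, dy, dz], ...], "dr": [[rx, ry, rz], ...]}. A call has 1 to 8 rows; each row is the pose to reach, as a shift and turn from the pose commanded when the call began, along the tool's axes at that moment; what a row does not reach only later rows make up. A row lasts 1/10 s, in which the tool goes at most 50 mm and 8.59 degrees, less where a joint would pass 70% of its speed; a pose out of reach is approached as far as the arm can. A call with a number of a shift or a turn outside -1 to 1 is refused whole. A call with a gripper value outside its range is refused whole. The fingers move at their own pace and stop on an object; the grip force is fixed at half the most. Time passes only in rows, so rows that repeat a pose let the fingers close. It gives the time, the measured TCP pose, the force, the opening and the grip force at its end, in the units of the state.
- telemetry.sense(): the state, without advancing time (a new reading comes with each control period).
- eyes.snapshot(name): name is "side" or "top" or "wrist"; returns a dict with "color" (400x640x3 uint8, red, green, blue), "mtx" (3x3 intrinsics, pixels), "cam_to_world" (4x4, takes a point from camera to world coordinates). Camera axes: x right, y up, looking along -z (the intrinsics and any distortion apply to the point x, -y, -z); pixel columns grow to the right and rows downward; lengths in m; the calibration is good to about 2 mm. The wrist camera is an equidistant fisheye: a pixel r from the principal point sees the ray r / f radians off the axis. A picture is of the moment at which its call begins. There is no depth.
- robot.job_done(): hands the job in; it is judged then, once.
Trained networks look in a picture, given as the dict that the camera call returned (one of the last four; its "shot" number tells which), for a name from the list of things; names that differ only in an ending like _2 or _b are one class to them, and where a whole thing is asked for, a point or a joint stands for the part that bears it (a point fixed in the world has none). Each returns a list of dicts, best first, with "score" (0 to 1); they miss things now and then, are a little off and sometimes report something else, mostly with a low value. They report only what shows in the picture. A call takes as long as a camera call.
- nets.spot_in(picture, thing): "location" ([row, column] in pixels, amid what is visible of it).
- nets.masks_of(picture, thing): "pixels" (400x640 bool, what is visible of it) and "location" ([row, column] in pixels, amid what is visible of it).
- nets.pinpoint(picture, thing): "location" ([row, column] in pixels: a listed point, or the origin of a listed thing).
The state is a dict: "t": time; "joints": joint angles; "qvel": joint speeds; "tau": joint torques, N m; "eef_pos": TCP position; "orientation": TCP orientation; "contact_force": force on the tool from outside, world axes, zero at the start; "ft_torque": the same for the moment, N m; "opening": opening from 0.0 (shut) to 1.0 (fully open); "gripper_force": force on a finger pad.
Only numpy, scipy, OpenCV 4.12 (cv2) and the standard library are available. Lean on these libraries where they do the work, as an engineer would, in place of code of your own. Each camera call takes 0.05 s, during which the arm holds its last target. There are 200 camera calls.

TASK

The gauge adapter block, a silver block with a brass fitting on top, lies short of the end stop in the channel of the blue clamping fixture. Push it along the channel with the fingertips until it sits fully home against the stop, and only then push the red clamp lever over and down past its dead point until it snaps into lock with the clamp pad pressing on the block. Only push: do not pick the block up, and leave the other things on the bench where they stand.

Things in the scene. Friction and masses are not known exactly. Their poses are not given: they have to be found in the camera images.
- fixture: Clamping fixture fixed to the bench: blue base plate 250 x 110 x 12 mm (local x, y, z). Origin: centre of the plate's underside, at bench height; z up. Local +x is the way to push the block. Two aluminium rails 12 mm wide, tops 24 mm above the bench, x = -125 to +12 mm, leave a channel 45.5 mm wide centred on y = 0, open at the -x end.
- stop_face (a point): Middle of the end stop's face, which the block must reach: fixture x = +10 mm, y = 0, 24 mm above the bench. The stop is 70 mm wide, its top 36 mm above the bench. Behind it the clamp's dark steel bracket fills fixture x = 22 to 78 mm, y = -19 to 19 mm, up to 84 mm above the bench (plus bolted feet).
- block: Loose gauge adapter block, 0.2 to 0.45 kg: silver, 70 mm long (local x), 44 wide, 36 high; origin at the centre of its underside, resting on the plate 12 mm above the bench. Axes parallel to the fixture's. On top, 20 mm from centre towards -x, a brass fitting 20 mm across, 22 mm high. Fully home, its origin is at fixture x = -25 mm; it starts 25 to 50 mm short of that.
- block_face (a point): Middle of the block's flat -x end face, the one to push, 35 mm from the block's centre and 30 mm above the bench. Pushing it along takes about 1 to 5 N.
- lever_pivot (a point): Pivot of the clamp lever, fixed at fixture x = 45 mm, y = 0, 75 mm above the bench; its axis is parallel to the fixture's y.
- lever_tip (a point): Outer end of the red clamp lever, on its centre line, 122 mm from the pivot. The outer 75 mm is a round red grip of 18 mm diameter, its axis through the pivot. It moves in the fixture's x-z plane at y = 0. Open, it leans towards fixture +x, 1.1 rad above level; locked, it lies level, pointing to fixture +x, 75 mm above the bench.
- clamp_lever (a joint): Clamp lever angle, rad: 0 = fully open (1.1 rad above level; starts here), 1.1 = locked (level), growing as it is pushed towards fixture +x and down. A spring pushes it back open until the dead point at about 0.7 to 0.8, then snaps it on into lock. It takes up to 0.8 N m at the pivot (8 N at 100 mm) over the first half, falling to none at the dead point.
- clamp_pad: Black rubber pad, 16 mm across, on a sprung spindle under the steel clamp arm; origin on the arm 57 mm from the pivot, pad face 30 mm below it. The arm, 65 mm long, points from the pivot to fixture -x; it stands raised 1.0 rad (top 135 mm above the bench) while the lever is open and comes down with it. Locked, the pad presses on the block's top with about 4 N.
- weight: Bystander: brass calibration weight, 48 mm across, 62 mm high, with a knob; origin at the centre of its underside. Leave it.
- jar: Bystander: white screw-cap jar, 40 mm across, 60 mm high; origin at the centre of its underside. Leave it.
- coupling: Bystander: steel pressure coupling standing upright, 32 mm across, 50 mm high; origin at the centre of its underside. Leave it.
- meter: Bystander: grey handheld meter lying flat, 130 x 62 x 27 mm (local x, y, z); origin at the centre of its underside. Leave it.

How it is judged:
On the way, in this order (a step that is already met when the one before it is completed fails the run):
1. the block is fully home against the end stop (gap under 3 mm) while the clamp lever is still open (x of block in the frame of fixture above -0.028 m and value of joint clamp_lever below 0.2 rad), for 0.2 s.
2. the clamp lever has been pushed past its dead point and is locked, the pad pressing on the block (value of joint clamp_lever above 1.04 rad and contact force between clamp_pad and block above 1.5 N), for 0.2 s.
At the end, for the whole second after the job is handed in: The block rests on the plate within 3 mm of the end stop, the lever is locked (joint above 1.04 rad), and the pad presses on the block with more than 1.5 N (all of step 2 and x of block in the frame of fixture above -0.028 m and z of block in the frame of fixture below 0.015 m and linear speed of block below 0.01 m/s); the robot touches nothing.
It fails at once if the block was lifted or tipped up (more than 8 mm above the plate, or over 0.2 rad) (z of block in the frame of fixture above 0.02 m or angle between block's own z axis and vertical above 0.2 rad).
It fails at once if a bystander was moved more than 15 mm (distance of any of weight, jar, coupling, meter from where it was at the start of the episode above 0.015 m).
It also fails if it takes over 51 s, if anything falls off the work surface, if the arm or the gripper's body presses on something with over 40 N, if the wrist force passes 120 N, or if a joint passes its speed limit or range.

## Working session

There is one attempt and no reset: what is moved stays moved. The work goes in short steps, Python scripts to look and compute and a tool call to move; the robot and the scene stay as the last step left them, time stands still between calls to the robot, and variables do not carry over. Pictures are saved under pics/ and viewed, at most 10 in all, crops included, and the job is handed in when it is done.

Besides the shell and the picture viewer there is one more tool, called as name(argument=value, ...) on one line, values as JSON. apply_moves: Moves the arm, as the interface text tells. Its arguments: {"type":"object","properties":{"jaw":{"type":"array"},"travel":{"type":"array"},"dr":{"type":"array"}},"required":["jaw","travel","dr"]}

```bash
mkdir -p pics; ls
cat > h.py <<'E'
import numpy as np, cv2
from workcell import telemetry, eyes, robot, nets
def ray(p,rc):
    K=np.array(p["mtx"]);T=np.array(p["cam_to_world"])
    x=(rc[1]-K[0,2])/K[0,0]; y=(rc[0]-K[1,2])/K[1,1]
    d=T[:3,:3]@np.array([x,-y,-1.]); return T[:3,3],d/np.linalg.norm(d)
def atz(p,rc,z):
    o,d=ray(p,rc); return o+d*(z-o[2])/d[2]
def proj(p,P):
    K=np.array(p["mtx"]);T=np.array(p["cam_to_world"])
    c=np.linalg.inv(T)@np.append(P,1); return K[1,2]-K[1,1]*c[1]/-c[2], K[0,2]+K[0,0]*c[0]/-c[2]
def tri(rs):
    A=0;b=0
    for o,d in rs:
        M=np.eye(3)-np.outer(d,d);A=A+M;b=b+M@o
    return np.linalg.solve(A,b)
def save(p,n): cv2.imwrite("pics/"+n,p["color"][:,:,::-1])
E
python3 - <<'E'
from h import *
P={n:eyes.snapshot(n) for n in("top","side")}
for n,p in P.items():
    save(p,n+"0.png"); print(n,np.round(p["cam_to_world"],3).tolist(),np.round(p["mtx"],1).tolist())
Z=dict(fixture=0,stop_face=.024,block=.012,block_face=.03,lever_pivot=.075,lever_tip=.184,clamp_pad=None,weight=0,jar=0,coupling=0,meter=0)
for t,z in Z.items():
    r=[]
    for n,p in P.items():
        q=nets.pinpoint(p,t)
        if q:
            r.append(ray(p,q[0]["location"])); print(t,n,np.round(q[0]["location"],1),round(q[0]["score"],2),None if z is None else np.round(atz(p,q[0]["location"],z),4))
    if len(r)==2: print("   tri",np.round(tri(r),4))
print(telemetry.sense())
E
```

```text
pics
top [[-0.023, 0.981, -0.195, 0.465], [-1.0, -0.021, 0.016, 0.025], [0.011, 0.195, 0.981, 0.769], [0.0, 0.0, 0.0, 1.0]] [[365.6, 0.0, 314.9], [0.0, 365.6, 204.7], [0.0, 0.0, 1.0]]
side [[0.855, 0.37, -0.364, 0.323], [-0.518, 0.608, -0.601, -0.38], [-0.001, 0.703, 0.711, 0.61], [0.0, 0.0, 0.0, 1.0]] [[381.7, 0.0, 323.4], [0.0, 381.7, 190.5], [0.0, 0.0, 1.0]]
fixture top [218.4 346. ] 0.77 [ 0.5862 -0.0526  0.    ]
fixture side [264.  351.9] 0.89 [ 0.5791 -0.0594  0.    ]
   tri [ 0.5864 -0.0531 -0.013 ]
stop_face top [216.  346.4] 0.95 [ 0.5874 -0.0512  0.024 ]
stop_face side [249.1 356.8] 0.83 [ 0.5954 -0.0495  0.024 ]
   tri [ 0.5894 -0.052   0.03  ]
block top [233.5 380.7] 0.56 [ 0.5509 -0.1225  0.012 ]
block side [287.  363.2] 0.78 [ 0.5641 -0.1156  0.012 ]
   tri [ 0.5532 -0.1213  0.0282]
block_face top [235.6 395.8] 0.77 [ 0.5439 -0.1495  0.03  ]
block_face side [302.2 367. ] 0.89 [ 0.5457 -0.15    0.03  ]
   tri [ 0.5448 -0.1498  0.0303]
lever_pivot top [200.6 333.5] 0.81 [ 0.6098 -0.0221  0.075 ]
lever_pivot side [218.9 356.1] 0.85 [ 0.6091 -0.022   0.075 ]
   tri [ 0.6095
[... 817 characters left out ...]
i [0.4836 0.0134 0.0106]
{'t': 1.2, 'joints': array([-1.40650469e+00,  2.06585006e-01,  1.54147210e+00, -5.57544768e-06,
        1.39347434e+00, -1.50502186e-01]), 'qvel': array([ 0.0017591 , -0.00097862, -0.00173436, -0.00039016,  0.00068839,
        0.00071388]), 'tau': array([ 5.41351601e-04, -3.83050096e+01, -2.91971004e+01, -3.57796707e-04,
        7.54166049e-04,  1.28562581e-05]), 'eef_pos': array([ 0.17802214, -0.54677325,  0.23130346]), 'orientation': array([3.14153296e+00, 1.46031673e-05, 3.14794810e-01]), 'contact_force': array([ 0.47566205, -0.47342115, -0.7695693 ]), 'ft_torque': array([ 0.02926792,  0.0316035 , -0.06140155]), 'gripper_force': 0.0, 'opening': 1.0014276524787833}
```

View pics/top0.png

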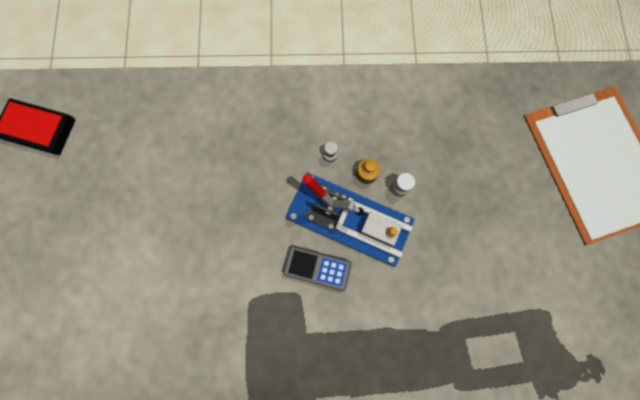

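View pics/side0.png

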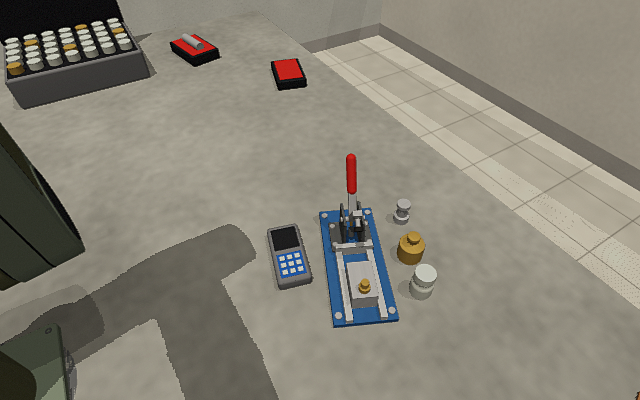

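The top view shows the fixture at about (row 219, col 350), block to its right and the lever at (187, 315). The jar (184, 404) and weight (170, 368) stand beside it. The side view agrees. Next I'll get the fixture yaw from the blue plate.

Run:
```python
from h import *
from scipy.optimize import least_squares
t=eyes.snapshot("top");s=eyes.snapshot("side")
for n,p in(("top",t),("side",s)):
    m=nets.masks_of(p,"fixture")[0]["pixels"]
    c=p["color"].astype(int); b=m&(c[:,:,2]>c[:,:,0]+40)
    rc=np.argwhere(b); W=np.array([atz(p,x,.012)[:2] for x in rc])
    (cx,cy),(w,h),a=cv2.minAreaRect((W*1000).astype(np.float32)); print(n,cx,cy,w,h,a)
def loc(p,k): 
    q=nets.pinpoint(p,k); return q[0]["location"]
obs=[(p,k,loc(p,k)) for p in(t,s) for k in("stop_face","block_face","lever_pivot","lever_tip","block")]
def pts(v):
    x,y,a,b=v;u=np.array([np.cos(a),np.sin(a)])
    f=lambda d,z:np.r_[x+u[0]*d,y+u[1]*d,z]
    return dict(stop_face=f(.01,.024),block_face=f(b-.035,.03),lever_pivot=f(.045,.075),lever_tip=f(.045+.122*np.cos(1.1),.075+.122*np.sin(1.1)),block=f(b,.012))
def res(v):
    P=pts(v); return np.concatenate([np.array(proj(p,P[k]))-l for p,k,l in obs])
r=least_squares(res,[.583,-.06,1.13,-.06],loss="soft_l1"); print(np.round(r.x,4),np.round(r.fun.reshape(-1,2),1).tolist())
print(robot.grip_depth)
```

```text
top 585.0111083984375 -58.706512451171875 248.43490600585938 109.15668487548828 64.65979766845703
side 583.0925903320312 -60.033172607421875 252.87216186523438 109.30329132080078 64.79498291015625Traceback (most recent call last):
  File "<stdin>", line 11, in <module>
  File "<stdin>", line 10, in loc
IndexError: list index out of range
```

apply_moves(jaw=[1,1,1,1], travel=[[0.4,-0.21,0],[0.8,-0.42,0],[1,-0.53,0],[1,-0.53,0]], dr=[[0,0,0],[0,0,0],[0,0,0],[0,0,0]])

```text
t: 2.3
eef_pos: [0.2586, -0.4632, 0.2313]
orientation: [-3.141, -0.001, 0.319]
contact_force: [-0.9, -1.1, -0.1]
opening: 0.333
gripper_force: 0.0
```

apply_moves(jaw=[1,1,1], travel=[[0.4,-0.21,0],[0.8,-0.42,0],[1,-0.53,0]], dr=[[0,0,0],[0,0,0],[0,0,0]])

```text
t: 2.6
eef_pos: [0.3365, -0.3828, 0.2314]
orientation: [3.142, -0.001, 0.316]
contact_force: [0.2, 0.6, 0.6]
opening: -0.0
gripper_force: 0.0
```

apply_moves(jaw=[1,1,1], travel=[[0.4,-0.21,0],[0.8,-0.42,0],[1,-0.53,0]], dr=[[0,0,0],[0,0,0],[0,0,0]])

```text
t: 2.9
eef_pos: [0.4156, -0.3014, 0.2315]
orientation: [3.141, -0.001, 0.316]
contact_force: [0.6, 0.7, 0.5]
opening: 0.005
gripper_force: 0.0
```

apply_moves(jaw=[1,1,1,1,1,1,1,1], travel=[[0.4,-0.21,0],[0.8,-0.42,0],[1,-0.53,0],[1,-0.53,0],[1,-0.53,0],[1,-0.53,0],[1,-0.53,0],[1,-0.53,0]], dr=[[0,0,-0.16],[0,0,-0.32],[0,0,-0.48],[0,0,-0.64],[0,0,-0.8],[0,0,-1],[0,0,-1],[0,0,-1]])

```text
t: 3.7
eef_pos: [0.4927, -0.2222, 0.2313]
orientation: [3.141, 0.0, 1.097]
contact_force: [0.5, -0.1, 0.5]
opening: 0.003
gripper_force: 0.0
```

```bash
cat >> h.py <<'E'
from scipy.spatial.transform import Rotation as Ro
F=np.array([.584,-.0594]);A=1.130
def where():
    s=telemetry.sense();a=A;R=np.array([[np.cos(a),np.sin(a)],[-np.sin(a),np.cos(a)]])
    print("t",round(s["t"],2),"pos",np.round(s["eef_pos"],4),"fix",np.round(R@(s["eef_pos"][:2]-F),4),"rpy",np.round(s["orientation"],3),"F",np.round(s["contact_force"],1),"op",round(s["opening"],2)); return s
def go(fx,fy,z):
    s=where();u=np.array([np.cos(A),np.sin(A)]);v=np.array([-u[1],u[0]])
    w=np.r_[F+u*fx+v*fy,z]-s["eef_pos"]; print("travel",np.round(Ro.from_euler("xyz",s["orientation"]).inv().apply(w)*10,3))
E
python3 -c "
from h import *
go(-.15,0,.028)"
```

```text
t 3.7 pos [ 0.4927 -0.2222  0.2313] fix [-0.1862  0.0131] rpy [3.141 0.    1.097] F [ 0.5 -0.1  0.5] op 0.0
travel [0.366 0.119 2.033]
```

apply_moves(jaw=[1,1,1,1], travel=[[0.36,0.12,0.3],[0.36,0.12,0.7],[0.36,0.12,1],[0.36,0.12,1]], dr=[[0,0,-0.042],[0,0,-0.042],[0,0,-0.042],[0,0,-0.042]])

```text
t: 4.1
eef_pos: [0.5159, -0.1928, 0.1261]
orientation: [-3.13, -0.001, 1.131]
contact_force: [0.0, 0.5, -0.6]
opening: -0.001
gripper_force: 0.0
```

```bash
python3 -c "
from h import *
go(-.15,0,.028)
p=eyes.snapshot('side');save(p,'side1.png');cv2.imwrite('pics/side1c.png',cv2.resize(p['color'][120:360,230:470,::-1],None,fx=2.5,fy=2.5))"
```

```text
t 4.1 pos [ 0.5159 -0.1928  0.1261] fix [-0.1497  0.0047] rpy [-3.130e+00 -1.000e-03  1.131e+00] F [ 0.   0.5 -0.6] op -0.0
travel [-0.004  0.057  0.981]
```

View pics/side1c.png

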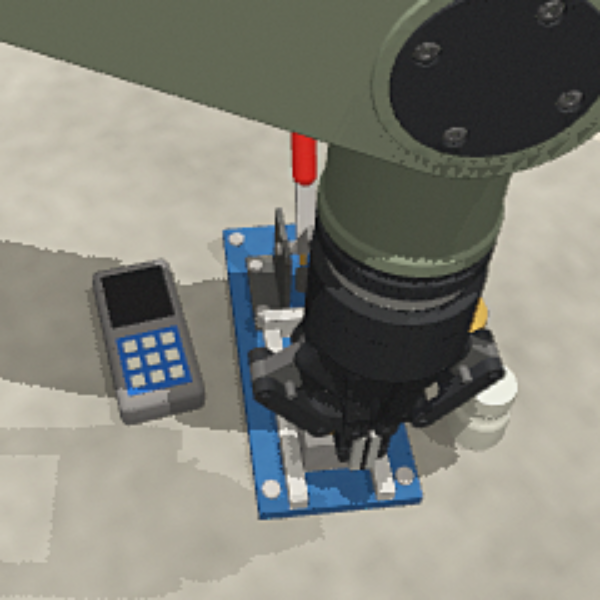

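The crop shows the closed fingers (about (365, 455)) above the channel behind the block, with clear room to the jar and meter. Lowering now.

apply_moves(jaw=[1,1,1,1,1], travel=[[0,0,0.3],[0,0,0.65],[0,0,0.95],[0,0,0.95],[0,0,0.95]], dr=[[0,0,0],[0,0,0],[0,0,0],[0,0,0],[0,0,0]])

```text
t: 4.65
eef_pos: [0.521, -0.1957, 0.0382]
orientation: [3.139, 0.0, 1.132]
contact_force: [0.4, -1.2, -0.4]
opening: -0.001
gripper_force: 0.0
```

```bash
python3 -c "
from h import *
go(-.073,0,.029)
p=eyes.snapshot('side');cv2.imwrite('pics/side2c.png',cv2.resize(p['color'][150:350,250:450,::-1],None,fx=3,fy=3))"
```

```text
t 4.65 pos [ 0.521  -0.1957  0.0382] fix [-0.1502 -0.0012] rpy [3.139 0.    1.132] F [ 0.4 -1.2 -0.4] op -0.0
travel [ 0.772 -0.011  0.091]
```

View pics/side2c.png

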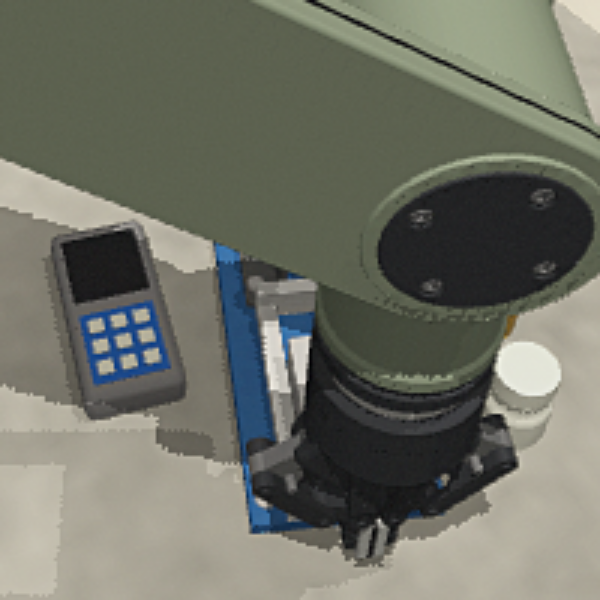

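apply_moves(jaw=[1,1,1,1,1,1,1,1], travel=[[0,-0.01,0.07],[0.1,-0.01,0.07],[0.2,-0.01,0.07],[0.3,-0.01,0.07],[0.38,-0.01,0.07],[0.46,-0.01,0.07],[0.54,-0.01,0.07],[0.6,-0.01,0.07]], dr=[[0,0,0],[0,0,0],[0,0,0],[0,0,0],[0,0,0],[0,0,0],[0,0,0],[0,0,0]])

```text
t: 5.5
eef_pos: [0.5447, -0.1397, 0.0296]
orientation: [3.141, 0.001, 1.134]
contact_force: [-1.7, -2.7, 2.3]
opening: -0.002
gripper_force: 1.5
```

```bash
python3 -c "
from h import *
go(-.073,0,.029)"
```

```text
t 5.5 pos [ 0.5447 -0.1397  0.0296] fix [-0.0893  0.0013] rpy [3.141e+00 1.000e-03 1.134e+00] F [-1.7 -2.7  2.3] op -0.0
travel [0.163 0.013 0.006]
```

Contact, about 3 N. I'll continue slowly until the force rises at the stop.

apply_moves(jaw=[1,1,1,1,1,1], travel=[[0.04,0,0],[0.07,0,0],[0.1,0,0],[0.12,0,0],[0.13,0,0],[0.13,0,0]], dr=[[0,0,0],[0,0,0],[0,0,0],[0,0,0],[0,0,0],[0,0,0]])

```text
t: 6.1
eef_pos: [0.5498, -0.128, 0.0292]
orientation: [3.142, -0.0, 1.133]
contact_force: [-0.4, -2.0, 1.6]
opening: -0.0
gripper_force: 1.0
```

```bash
python3 -c "
from h import *
go(-.073,0,.029)"
```

```text
t 6.1 pos [ 0.5498 -0.128   0.0292] fix [-0.0766  0.0016] rpy [ 3.142 -0.     1.133] F [-0.4 -2.   1.6] op -0.0
travel [0.036 0.016 0.003]
```

apply_moves(jaw=[1,1,1,1], travel=[[0.015,0,0],[0.03,0,0],[0.04,0,0],[0.04,0,0]], dr=[[0,0,0],[0,0,0],[0,0,0],[0,0,0]])

```text
t: 6.5
eef_pos: [0.5515, -0.1243, 0.0292]
orientation: [-3.141, -0.0, 1.133]
contact_force: [-1.4, -1.3, 1.9]
opening: -0.0
gripper_force: 1.1
```

apply_moves(jaw=[1,1,1,1], travel=[[0.01,0,0],[0.02,0,0],[0.03,0,0],[0.03,0,0]], dr=[[0,0,0],[0,0,0],[0,0,0],[0,0,0]])

```text
t: 6.9
eef_pos: [0.5524, -0.1224, 0.0292]
orientation: [-3.141, 0.002, 1.134]
contact_force: [-2.1, -4.9, 1.9]
opening: 0.0
gripper_force: 2.7
```

apply_moves(jaw=[1,1,1,1], travel=[[0.01,0,0],[0.02,0,0],[0.03,0,0],[0.03,0,0]], dr=[[0,0,0],[0,0,0],[0,0,0],[0,0,0]])

```text
t: 7.3
eef_pos: [0.5524, -0.1224, 0.0293]
orientation: [-3.141, 0.007, 1.134]
contact_force: [-6.5, -12.1, 2.8]
opening: -0.001
gripper_force: 7.1
```

apply_moves(jaw=[1,1,1,1,1], travel=[[-0.1,0,0],[-0.3,0,0],[-0.4,0,-0.2],[-0.4,0,-0.6],[-0.4,0,-1]], dr=[[0,0,0],[0,0,0],[0,0,0],[0,0,0],[0,0,0]])

```text
t: 7.8
eef_pos: [0.5359, -0.1543, 0.1288]
orientation: [-3.138, -0.002, 1.132]
contact_force: [1.2, -0.5, 0.5]
opening: 0.0
gripper_force: 0.0
```

apply_moves(jaw=[1,1,1,1], travel=[[0,0,-0.4],[0,0,-0.8],[0,0,-1],[0,0,-1]], dr=[[0,0,0],[0,0,0],[0,0,0],[0,0,0]])

```text
t: 8.2
eef_pos: [0.5397, -0.1555, 0.2336]
orientation: [3.133, -0.002, 1.134]
contact_force: [0.6, -0.5, 0.2]
opening: 0.001
gripper_force: 0.0
```

```bash
python3 -c "
from h import *
go(.04,0,.2)
for n in('top','side'):
    p=eyes.snapshot(n)
    for k,z in(('block_face',.03),('lever_pivot',.075),('lever_tip',.184)):
        for q in nets.pinpoint(p,k)[:1]:
            w=atz(p,q['location'],z)[:2]-F;c,s=np.cos(A),np.sin(A);print(n,k,round(q['score'],2),np.round([c*w[0]+s*w[1],-s*w[0]+c*w[1]],4))
    if n=='top': cv2.imwrite('pics/t3.png',cv2.resize(p['color'][150:290,260:440,::-1],None,fx=4,fy=4))
"
```

```text
t 8.2 pos [ 0.5397 -0.1555  0.2336] fix [-0.1059 -0.0009] rpy [ 3.133e+00 -2.000e-03  1.134e+00] F [ 0.6 -0.5  0.2] op 0.0
travel [ 1.458 -0.007  0.339]
top block_face 0.77 [-0.0682  0.0073]
top lever_pivot 0.83 [ 0.0423 -0.0008]
top lever_tip 0.95 [ 0.1011 -0.0023]
side block_face 0.59 [-0.053   0.0028]
side lever_pivot 0.62 [ 0.0486 -0.003 ]
side lever_tip 0.65 [0.1009 0.0012]
```

View pics/t3.png

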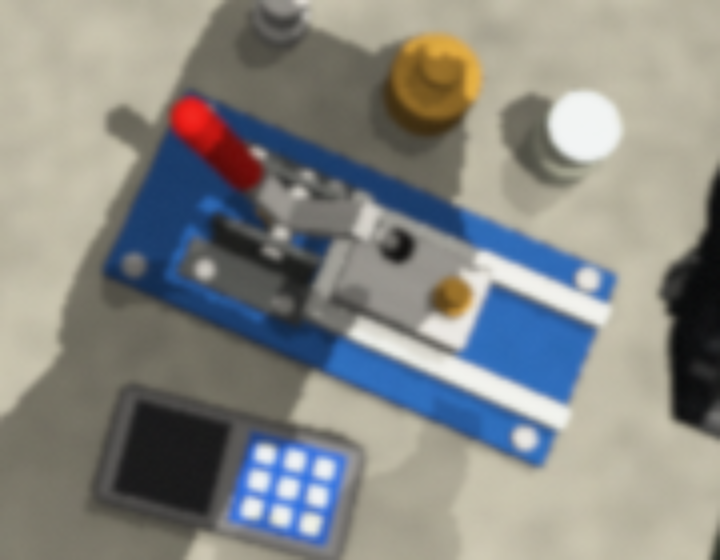

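The crop shows the block tight against the stop (about (345, 285)), lever still open (tip at (190, 117)), bystanders unmoved. Now to the lever.

apply_moves(jaw=[1,1,1,1], travel=[[0.35,0,0],[0.7,0,0],[1,0,0],[1,0,0]], dr=[[0,0,0],[0,0,0],[0,0,0],[0,0,0]])

```text
t: 9.0
eef_pos: [0.5802, -0.0615, 0.2285]
orientation: [-3.14, -0.001, 1.137]
contact_force: [0.0, 0.5, -0.1]
opening: 0.002
gripper_force: 0.0
```

apply_moves(jaw=[1,1,1,1,1], travel=[[0.25,0,0],[0.5,0,0.1],[0.5,0,0.4],[0.5,0,0.6],[0.5,0,0.6]], dr=[[0,0,0],[0,0,0],[0,0,0],[0,0,0],[0,0,0]])

```text
t: 9.5
eef_pos: [0.5973, -0.0193, 0.1647]
orientation: [-3.133, 0.003, 1.133]
contact_force: [-0.6, 0.1, -0.4]
opening: -0.001
gripper_force: 0.0
```

```bash
python3 -c "
from h import *
go(.06,0,.17)
# contact path: finger +x bottom corner (TCP+10mm) on grip upper surface, radius r from pivot
for q in np.arange(0,1.15,.1):
    e=1.1-q; r=.098
    x=.045+r*np.cos(e)-.009*np.sin(e); z=.075+r*np.sin(e)+.009*np.cos(e)
    print(round(q,2),'corner',round(x,4),round(z,4))
"
```

```text
t 9.5 pos [ 0.5973 -0.0193  0.1647] fix [0.0419 0.0051] rpy [-3.133e+00  3.000e-03  1.133e+00] F [-0.6  0.1 -0.4] op -0.0
travel [ 0.181  0.051 -0.054]
0.0 corner 0.0814 0.1664
0.1 corner 0.0904 0.1623
0.2 corner 0.0989 0.1574
0.3 corner 0.1068 0.1516
0.4 corner 0.1142 0.145
0.5 corner 0.1208 0.1378
0.6 corner 0.1267 0.1299
0.7 corner 0.1318 0.1215
0.8 corner 0.136 0.1126
0.9 corner 0.1393 0.1033
1.0 corner 0.1416 0.0937
1.1 corner 0.143 0.084
```

apply_moves(jaw=[1,1,1], travel=[[0.05,0,0],[0.1,0,0],[0.1,0,0]], dr=[[0,0,0],[0,0,0],[0,0,0]])

```text
t: 9.8
eef_pos: [0.6063, -0.0102, 0.1712]
orientation: [3.138, -0.001, 1.134]
contact_force: [-1.2, -0.3, 0.6]
opening: -0.001
gripper_force: 0.0
```

```bash
python3 -c "
from h import *
go(.0714,0,.166)"
```

```text
t 9.8 pos [ 0.6063 -0.0102  0.1712] fix [0.054  0.0008] rpy [ 3.138e+00 -1.000e-03  1.134e+00] F [-1.2 -0.3  0.6] op -0.0
travel [0.174 0.009 0.052]
```

apply_moves(jaw=[1,1,1,1,1,1,1,1], travel=[[0.1,0,0.03],[0.17,0,0.05],[0.22,0,0.07],[0.26,0,0.09],[0.31,0,0.115],[0.35,0,0.14],[0.39,0,0.17],[0.43,0,0.195]], dr=[[0,0,0],[0,0,0],[0,0,0],[0,0,0],[0,0,0],[0,0,0],[0,0,0],[0,0,0]])

```text
t: 10.6
eef_pos: [0.6233, 0.0276, 0.151]
orientation: [3.14, 0.002, 1.133]
contact_force: [-3.4, -3.8, 5.0]
opening: 0.0
gripper_force: 3.7
```

```bash
python3 -c "
from h import *
go(.1108,0,.1378)
p=eyes.snapshot('side');cv2.imwrite('pics/s4.png',cv2.resize(p['color'][90:290,250:450,::-1],None,fx=3,fy=3))"
```

```text
t 10.6 pos [0.6233 0.0276 0.151 ] fix [0.0955 0.0016] rpy [3.140e+00 2.000e-03 1.133e+00] F [-3.4 -3.8  5. ] op 0.0
travel [0.153 0.017 0.132]
```

View pics/s4.png

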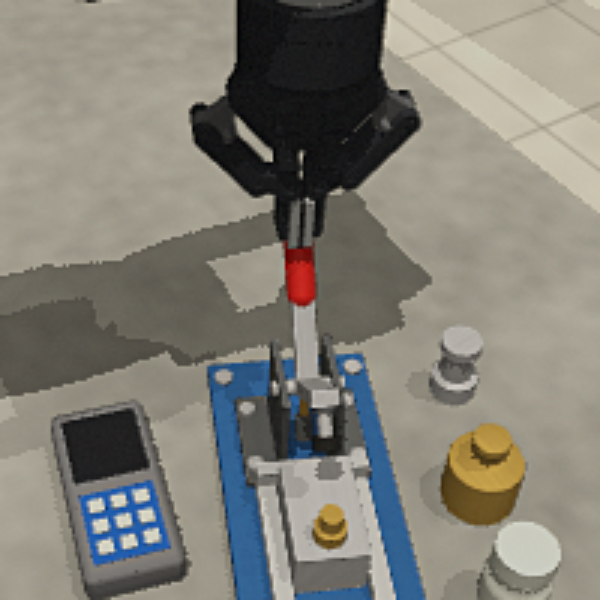

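The fingertips sit centred on the red grip (300, 250), about 7 N, and the block is still home. Continuing the arc.

apply_moves(jaw=[1,1,1,1,1,1,1,1], travel=[[0.04,0.01,0.03],[0.07,0.01,0.065],[0.11,0.01,0.1],[0.14,0.01,0.137],[0.17,0.01,0.175],[0.2,0.01,0.216],[0.23,0.01,0.26],[0.25,0.01,0.3]], dr=[[0,0,0],[0,0,0],[0,0,0],[0,0,0],[0,0,0],[0,0,0],[0,0,0],[0,0,0]])

```text
t: 11.45
eef_pos: [0.6348, 0.0513, 0.1189]
orientation: [3.141, -0.001, 1.133]
contact_force: [-0.5, 0.4, 0.6]
opening: -0.001
gripper_force: 0.2
```

```bash
python3 -c "
from h import *
go(.13,0,.086)"
```

```text
t 11.45 pos [0.6348 0.0513 0.1189] fix [0.1218 0.0013] rpy [ 3.141e+00 -1.000e-03  1.133e+00] F [-0.5  0.4  0.6] op -0.0
travel [0.081 0.013 0.329]
```

apply_moves(jaw=[1,1,1,1,1,1,1], travel=[[0.02,0,0.05],[0.04,0,0.1],[0.05,0,0.15],[0.06,0,0.2],[0.07,0,0.25],[0.08,0,0.31],[0.08,0,0.31]], dr=[[0,0,0],[0,0,0],[0,0,0],[0,0,0],[0,0,0],[0,0,0],[0,0,0]])

```text
t: 12.15
eef_pos: [0.6372, 0.0581, 0.0875]
orientation: [-3.14, 0.001, 1.133]
contact_force: [-0.7, 0.1, 0.2]
opening: -0.001
gripper_force: 0.0
```

apply_moves(jaw=[1,1,1,1], travel=[[0,0,0.02],[0,0,0.04],[0,0,0.05],[0,0,0.05]], dr=[[0,0,0],[0,0,0],[0,0,0],[0,0,0]])

```text
t: 12.55
eef_pos: [0.6382, 0.058, 0.0843]
orientation: [3.141, -0.0, 1.133]
contact_force: [-0.6, 0.2, 2.2]
opening: -0.001
gripper_force: 0.9
```

Level contact at z = 0.084 matches the locked lever (top of grip 84 mm). I'll retreat upward and look.

apply_moves(jaw=[1,1,1,1,1], travel=[[0,0,-0.2],[0,0,-0.5],[0,0,-0.9],[0,0,-1],[0,0,-1]], dr=[[0,0,0],[0,0,0],[0,0,0],[0,0,0],[0,0,0]])

```text
t: 13.05
eef_pos: [0.64, 0.058, 0.1869]
orientation: [3.136, -0.002, 1.133]
contact_force: [-0.1, -0.8, -0.5]
opening: 0.002
gripper_force: 0.0
```

apply_moves(jaw=[1,1,1,1,1], travel=[[0.3,0,0],[0.6,0,0],[1,0,0],[1,0,0],[1,0,0]], dr=[[0,0,0],[0,0,0],[0,0,0],[0,0,0],[0,0,0]])

```text
t: 13.55
eef_pos: [0.679, 0.1493, 0.1808]
orientation: [-3.138, 0.003, 1.135]
contact_force: [0.3, -0.7, -1.1]
opening: 0.001
gripper_force: 0.0
```

```bash
python3 -c "
from h import *
where()
p=eyes.snapshot('side');cv2.imwrite('pics/s5.png',cv2.resize(p['color'][150:350,250:450,::-1],None,fx=3,fy=3))"
```

```text
t 13.55 pos [0.679  0.1493 0.1808] fix [0.2292 0.0031] rpy [-3.138e+00  3.000e-03  1.135e+00] F [ 0.3 -0.7 -1.1] op 0.0
```

View pics/s5.png

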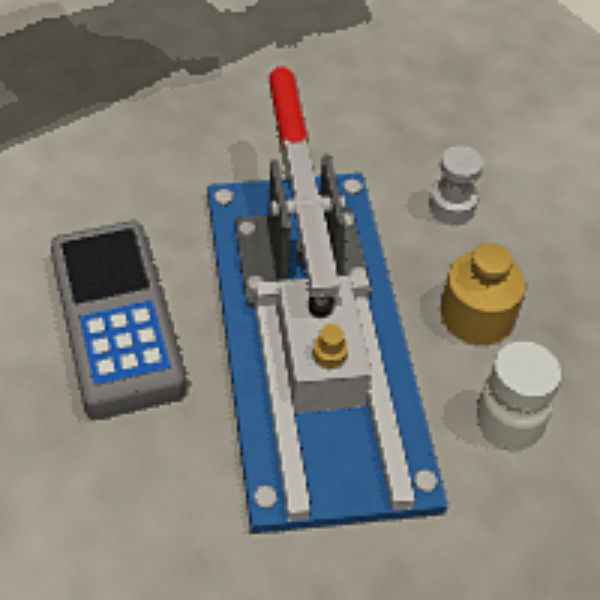

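The lever lies level (tip at (282, 75)) and the pad is down on the block at (320, 303). The block is at the stop, and the bystanders have not moved.

```bash
python3 -c "
from h import *
print(robot.job_done())"
```

```text
the job is handed in; nothing more can be done
None
```

I pushed the block home against the stop, then pushed the clamp lever over into lock with the pad down on the block; the last picture shows the bystanders where they stood, and the job is handed in, with no verdict returned and the pad force not measured.

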